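Find the pepper mill with the loose core

TASK

One of the three wooden pepper mills has a metal core that has come loose inside its foot. Pick the mills up and gently shake or tip them to feel which one it is, put a sound one back upright where it stood, and seat the faulty mill, and only that one, upright and fully home in the round seat of the wooden stand without forcing it. Leave the other things on the table alone.

Things in the scene. Friction and masses are not known exactly. Their poses are not given: they have to be found in the camera images.
- mill_a: one of three identical turned wooden pepper mills, 58 mm across at the foot, 170 mm tall, about 0.36 kg. Origin: centre of the underside; z up its axis. The ball-like head (50 mm across, 123 to 159 mm above the underside, 12 mm metal knob above to 170 mm) does not turn: grip it there, across, from above, with 25 to 30 N. Any of the three may be the faulty one; it varies
- mill_b: another of the three, same size, grip and origin (see mill_a). In the foot of each mill is a closed chamber with a 0.18 kg metal core, not visible. In two mills it sits tight; in the faulty one it slides up to 13 mm either side of the axis. It starts to slide at about 10 degrees of tip and stays at the wall it slid to when the mill is brought upright again
- mill_c: the third of the three, same size, grip and origin (see mill_a, mill_b). In the faulty mill the core's sliding from one wall to the other shifts the moment at the wrist by about 0.045 N m at the same upright pose, with a soft knock at the wall; a sound mill gives the same moment again. Held by the head it hangs with its centre of mass below the grip
- stand: fixed square block of pale wood, 96 x 96 mm (104 x 104 mm round its foot), 40 mm tall, origin at the centre of its underside on the worktop, with one round upright seat in the middle: 61 mm across (the mill's foot is 58 mm), 25 mm deep, with a 2 mm chamfer at the mouth
- seat (a point): centre of the floor of the stand's round seat, 15 mm above the worktop and 25 mm below the mouth; a mill that is fully home has its underside here
- salt_shaker: bystander, to be left alone: small glass salt shaker with a rounded grey metal top, 44 mm across and 90 mm tall; origin at the centre of its underside
- mug: bystander, to be left alone: white mug with a leaf pattern, 82 mm across, 94 mm tall, one handle; origin at the centre of its underside
- candle: bystander, to be left alone: candle in a clear glass, 76 mm across, 90 mm tall; origin at the centre of its underside
- teaspoon: bystander, to be left alone: steel teaspoon lying flat, 132 mm long; origin at the centre of its underside
- spice_jar: bystander, to be left alone: spice jar with a red lid, 45 mm across, 106 mm tall; origin at the centre of its underside
Mind the look-alikes: they are no part of the job. Leave any turquoise look-alike of the mill_b alone. What is shaped like the mill_c but yellow is not meant.

How it is judged:
By the outcome, as a careful person would: the job done as asked, in the order asked, and still so for the second after the job is handed in, with the robot touching nothing.
It also fails if it takes over 72 s, if anything falls off the work surface, if the arm or the gripper's body presses on something with over 40 N, if the wrist force passes 120 N, or if a joint passes its speed limit or range.

ROBOT

A 6-joint arm with a two-finger parallel gripper is mounted at the origin on the work surface; the furniture and walls round the work are solid. World frame = base frame: x ahead of the robot, y to its left, z up, the work surface at z = 0. Lengths are in m, angles in rad, forces in N, time in s.
With the tool pointing down it reaches from about 0.325 to 0.9 m from the base axis. Payload 3.5 kg.
Tool frame: the origin (TCP) lies on the centre line of the jaws, within the pads' length; the fingertips stand 17 mm ahead of it and the grasp point (between the pads) lies 2 mm behind it (tip_reach is the distance from the TCP to the fingertips, in m); z points along the fingers, y is the line along which they close (so a half turn about z gives the same grasp; the last joint's range is limited). The gripper opens to 85 mm and grips with 20 to 120 N. Pads are 22 mm wide; open, the fingers measure 114 mm over their backs; the gripper's body (76 mm by 85 mm) begins 54 mm behind the grasp point. The pads swing forward as they close: fully open they stand 13 mm farther back than shut.
Start: joints at [-1.23, 0.276, -0.026, 1.268, 0, 1.467], TCP at [0.268, -0.564, 0.248] pointing down, gripper open.
Joint ranges: [-3.12, 3.12], [-0.85, 1.88], [-1.08, 1.24], [-1.95, 2.15], [-1.57, 1.53], [-3.14, 3.14]. Speed limits (rad/s): [2.57, 2.57, 3.14, 3.14, 3.14, 3.14].

INTERFACE

Orientations are given as a unit quaternion [w, x, y, z].
In Python, from station import move_ptp, move_straight, movej, grip, pause, inverse_kinematics, sense, camera, IKError, finish_job, tip_reach gives the robot as it stands. Calls block until the motion is done:
- move_ptp(position, orientation): joint-space move of the TCP to a pose.
- move_straight(position, attitude=None, max_speed=0.15): straight line of the TCP; attitude=None keeps the orientation; max_speed is the mean speed in m/s.
- movej(angles): joint-space move.
- grip(opening): finger opening in m; the grip force is fixed at half the most; returns when the fingers have stopped.
- pause(seconds).
- inverse_kinematics(position, orientation): joint angles nearest the present ones, or None.
- sense(): the state.
- camera(name): name is "scene" or "top"; returns a dict with "color" (384x512x3 uint8, red, green, blue), "fx", "fy", "cx", "cy" (pixels), "origin" and "rotation" of the camera in the world. Camera axes: x right, y down, z forward; pixel columns grow to the right and rows downward; lengths in m; the calibration is good to about 2 mm. A picture is of the moment at which its call begins. There is no depth.
A pose or a line that the arm cannot do raises IKError and nothing moves.
- finish_job(): hands the job in; it is judged then, once.
The state is a dict: "t": time; "joint_pos": joint angles; "dq": joint speeds; "joint_torque": joint torques, N m; "ee_pos": TCP position; "tool_rot": TCP orientation; "force": force on the tool from outside, world axes, zero at the start; "ft_torque": the same for the moment, N m; "grip_width": finger opening in m; "finger_force": force on a finger pad.
Only numpy, scipy, OpenCV 4.12 (cv2) and the standard library are available. Lean on these libraries where they do the work, as an engineer would, in place of code of your own. Each camera call takes 0.05 s, during which the arm holds its last target. There are 200 camera calls.

## Working session

There is one attempt and no reset: what is moved stays moved. The work goes in short steps, each a Python script; the robot and the scene stay as the last script left them, time stands still between calls to the robot, and variables do not carry over. Pictures are saved under pics/ and viewed, at most 10 in all, crops included, and the job is handed in when it is done.

```bash
ls; mkdir -p pics; python3 - <<'E'
from station import *
import cv2,numpy as np
a=camera("scene");b=camera("top")
for n,c in(("scene",a),("top",b)):
    cv2.imwrite(f"pics/{n}0.png",c["color"][:,:,::-1]); print(n,c["fx"],c["cx"],c["cy"],np.round(c["origin"],3),np.round(c["rotation"],3).tolist())
s=sense();print(s["t"],s["tool_rot"],s["force"],s["ft_torque"],tip_reach)
E
```

```text
pics
scene 385.9579393184337 255.90027386303103 192.21348754071585 [0.189 0.69  0.948] [0.081, -0.251, 0.912, -0.314]
top 418.10980074645994 262.0832959693204 192.1622037750152 [ 0.209 -0.064  1.102] [-0.128, 0.809, -0.567, 0.085]
0.1 [-1.03851206e-03  9.75482941e-01  2.20072580e-01 -1.15142240e-04] [-0.66900142  0.0047386   0.36898531] [ 0.05633529  0.01143359 -0.02134417] 0.017
```

View pics/scene0.png

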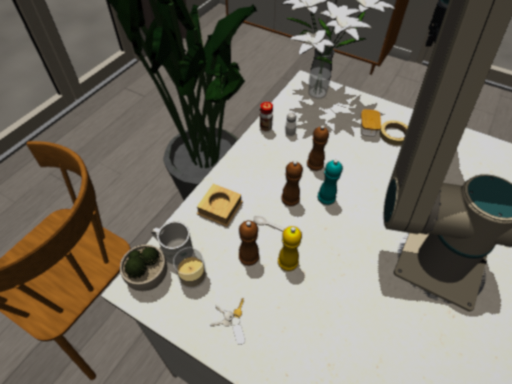

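View pics/top0.png

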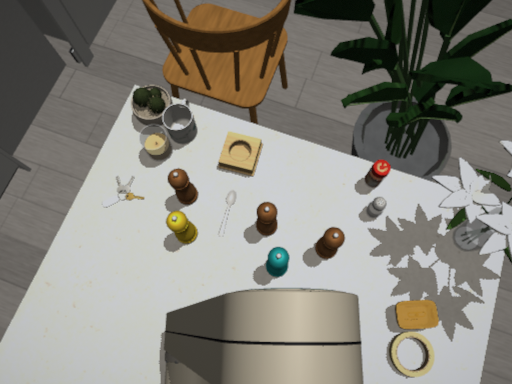

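Candidates in the top view are three brown mills with heads at about (179,176), (266,210) and (334,236). The look-alikes are turquoise (277,258) and yellow (177,220), both excluded by colour. The stand is at (240,153). Next I'll take a close crop and measure.

```bash
cat > h.py <<'E'
import numpy as np,cv2
from scipy.spatial.transform import Rotation as R
from station import *
def rot(q): return R.from_quat([q[1],q[2],q[3],q[0]])
def ray(c,u,v):
    d=rot(c["rotation"]).apply([(u-c["cx"])/c["fx"],(v-c["cy"])/c["fy"],1]); return np.array(c["origin"]),d/np.linalg.norm(d)
def onz(c,u,v,z):
    o,d=ray(c,u,v); return o+d*(z-o[2])/d[2]
def proj(c,p):
    q=rot(c["rotation"]).inv().apply(np.array(p)-c["origin"]); return q[:2]/q[2]*c["fx"]+[c["cx"],c["cy"]]
E
python3 - <<'E'
from h import *
ims={}
for n in("top","scene"):
    c=camera(n);im=c["color"];ims[n]=im
    hsv=cv2.cvtColor(im,cv2.COLOR_RGB2HSV)
    m=((hsv[...,0]<18)&(hsv[...,1]>110)&(hsv[...,2]<150)&(hsv[...,2]>20)).astype(np.uint8)
    m=cv2.morphologyEx(m,cv2.MORPH_CLOSE,np.ones((3,3)))
    k,l,st,ce=cv2.connectedComponentsWithStats(m)
    for i in range(1,k):
        if 150<st[i,4]<1500:
            pts=np.argwhere(l==i)[:,::-1].astype(float)
            g=onz(c,*ce[i],.08)
            # image axis: projection of vertical; head = upper end
            a=proj(c,g+[0,0,.08])-proj(c,g-[0,0,.08]);L=np.linalg.norm(a);a/=L
            t=pts@a; hi=t.max()
            w=pts[t>hi-6]; px=w.mean(0)
            print(n,st[i].tolist(),"mid@.08",np.round(g[:2],3))
    ims[n+"c"]=c
    m=((hsv[...,0]>10)&(hsv[...,0]<28)&(hsv[...,1]>60)&(hsv[...,2]>100)).astype(np.uint8)
    k,l,st,ce=cv2.connectedComponentsWithStats(m)
    for i in range(1,k):
        if 500<st[i,4]<3000: print(n,"pale",st[i].tolist(),ce[i].round(1),onz(c,*ce[i],.03).round(3))
t=cv2.resize(ims["top"][120:270,150:350],None,fx=4,fy=4,interpolation=cv2.INTER_CUBIC)
cv2.imwrite("pics/ct.png",t[:,:,::-1])
t=cv2.resize(ims["scene"][110:280,180:350],None,fx=3.5,fy=3.5,interpolation=cv2.INTER_CUBIC)
cv2.imwrite("pics/cs.png",t[:,:,::-1])
E
```

```text
top [168, 169, 29, 35, 593] mid@.08 [0.457 0.253]
top [257, 203, 20, 32, 524] mid@.08 [0.45 0.02]
top [316, 228, 28, 30, 548] mid@.08 [ 0.445 -0.146]
top pale [144, 0, 144, 32, 1830] [217.7  17.3] [1.017 0.387 0.03 ]
top pale [219, 132, 44, 44, 1145] [240.8 151.9] [0.618 0.157 0.03 ]
top pale [396, 299, 43, 31, 1134] [416.8 314.1] [ 0.362 -0.405  0.03 ]
top pale [391, 331, 43, 46, 675] [411.9 354.1] [ 0.268 -0.415  0.03 ]
scene [334, 0, 75, 73, 776] mid@.08 [ 0.482 -0.915]
scene [308, 127, 20, 43, 528] mid@.08 [ 0.447 -0.143]
scene [282, 163, 20, 43, 565] mid@.08 [0.45  0.027]
scene [199, 201, 43, 25, 236] mid@.08 [0.569 0.226]
scene [240, 222, 18, 43, 641] mid@.08 [0.456 0.26 ]
scene pale [360, 108, 48, 33, 581] [377.2 122. ] [ 0.337 -0.418  0.03 ]
scene pale [0, 140, 87, 128, 1971] [ 45.4 216.3] [1.015 0.456 0.03 ]
scene pale [197, 184, 44, 35, 812] [219.1 201.2] [0.62  0.157 0.03 ]
```

View pics/ct.png

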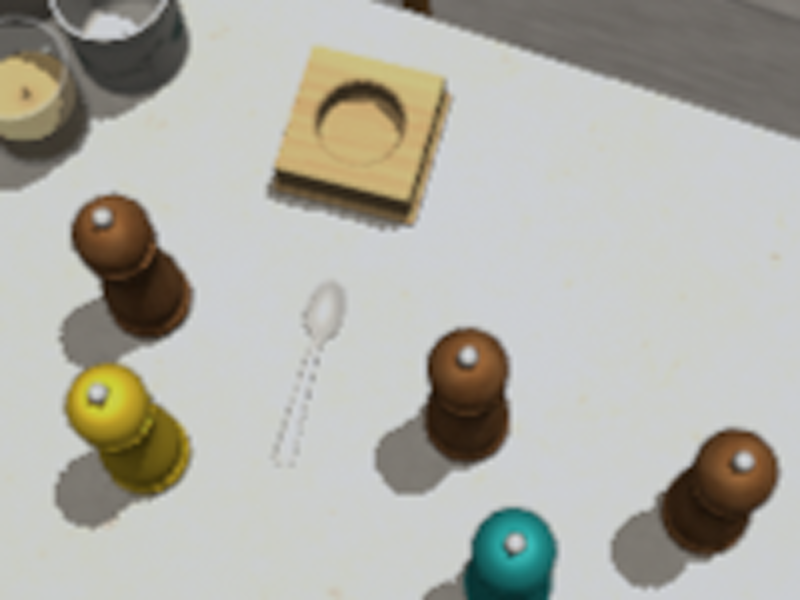

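View pics/cs.png

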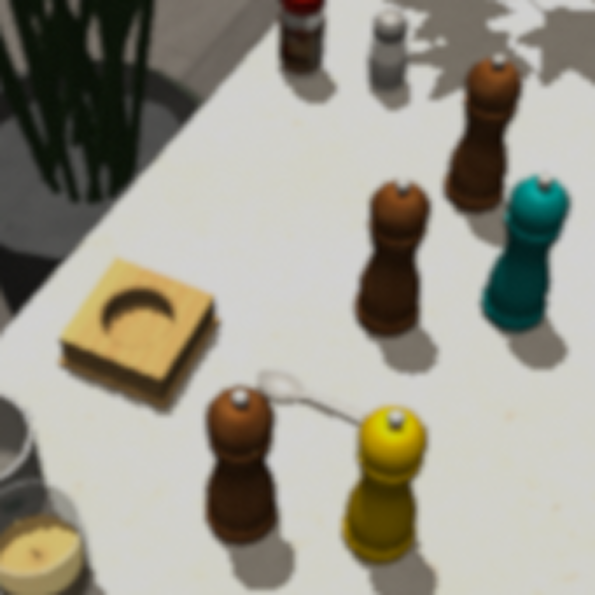

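The close crop confirms the three brown mills, with knobs in the top view at about (175,174), (266,208) and (335,235). Yellow (174,218) and turquoise (278,255) are decoys. The stand's top face is centred at about (240,151).

```bash
python3 - <<'E'
from h import *
K={"top":[(175.1,173.6),(266.4,208.4),(335.4,234.9),(174,218),(278.1,255.4)],"scene":[(248.2,223.3),(294.8,163),(322.2,127.3),(293.1,229.7),(335.7,162.5)]}
cs={n:camera(n) for n in K}
for i in range(5):
    p=[onz(cs[n],*K[n][i],.167) for n in K]; print("mill",i,*[np.round(x[:2],4) for x in p])
for n,(x,y,w,h) in {"top":(212,125,60,58),"scene":(190,177,58,55)}.items():
    c=cs[n];im=c["color"][y:y+h,x:x+w];im=cv2.resize(im,None,fx=4,fy=4,interpolation=cv2.INTER_CUBIC)
    hsv=cv2.cvtColor(im,cv2.COLOR_RGB2HSV)
    m=((hsv[...,0]>10)&(hsv[...,0]<28)&(hsv[...,1]>60)&(hsv[...,2]>165)).astype(np.uint8)
    m=cv2.morphologyEx(m,cv2.MORPH_OPEN,np.ones((13,13)))
    ct=max(cv2.findContours(m,cv2.RETR_EXTERNAL,cv2.CHAIN_APPROX_NONE)[0],key=cv2.contourArea)[:,0]
    P=np.array([onz(c,x+(u+.5)/4-.5,y+(v+.5)/4-.5,.04)[:2]*1000 for u,v in ct],np.float32)
    print(n,"stand rect",cv2.minAreaRect(P))
    H=cv2.findContours(m,cv2.RETR_CCOMP,cv2.CHAIN_APPROX_NONE)
    for q,hh in zip(*[H[0],H[1][0]]):
        if hh[3]>=0 and len(q)>40:
            Q=np.array([onz(c,x+(u+.5)/4-.5,y+(v+.5)/4-.5,.04)[:2]*1000 for u,v in q[:,0]],np.float32);print(" hole",cv2.minEnclosingCircle(Q))
E
```

```text
mill 0 [0.4598 0.2558] [0.4589 0.2554]
mill 1 [0.4533 0.0217] [0.4516 0.0227]
mill 2 [ 0.4481 -0.1468] [ 0.4468 -0.1459]
mill 3 [0.3589 0.2142] [0.3576 0.2159]
mill 4 [ 0.3596 -0.04  ] [ 0.3566 -0.0367]
top stand rect ((618.546630859375, 160.09620666503906), (94.34242248535156, 95.69312286376953), 5.011288642883301)
 hole ((619.0479736328125, 160.00450134277344), 32.66376876831055)
scene stand rect ((619.466064453125, 158.32757568359375), (95.48968505859375, 96.13544464111328), 5.214585304260254)
 hole ((619.3961791992188, 158.46609497070312), 32.379295349121094)
```

```bash
cat >> h.py <<'E'
M=[(.4593,.2556),(.4525,.0222),(.4475,-.1463)]
PHI=[np.arctan2(.93,-.37),np.arctan2(.84,-.54),np.arctan2(.64,.77)]
SEAT=(.6192,.1593); ZG=.139
def down(phi,tilt=0):
    y=np.array([np.cos(phi),np.sin(phi),0]);z=np.array([0,0,-1.]);x=np.cross(y,z)
    r=R.from_rotvec(tilt*x)*R.from_matrix(np.c_[x,y,z]); q=r.as_quat(); return np.array([q[3],*q[:3]])
def best(i):  # of the two half-turn grasps, the one nearer
    j=np.array(sense()["joint_pos"]);o=[]
    for p in(PHI[i],PHI[i]+np.pi):
        s=[inverse_kinematics([*M[i],ZG+.1],down(p,t)) for t in(0,.32,-.32)]
        if all(k is not None for k in s): o.append((np.abs(np.array(s[0])-j).max(),p))
    return min(o)[1]
def mom():
    a=[]
    for _ in range(5): pause(.03);a.append(sense()["ft_torque"])
    return np.mean(a,0)
def st(m=""):
    s=sense();print(m,"t%.1f"%s["t"],np.round(s["ee_pos"],4),"F",np.round(s["force"],2),"w%.4f"%s["grip_width"],"ff",np.round(s["finger_force"],1));return s
def pick(i):
    p=best(i)
    move_ptp([*M[i],.25],down(p)); move_straight([*M[i],ZG],max_speed=.12); st("down")
    return p
def shake(i,p):
    P=[*M[i],ZG+.1];r=[]
    for t in(.3,-.3,.3):
        move_straight(P,down(p,t),max_speed=.15);pause(.3);move_straight(P,down(p));pause(.3);r.append(mom())
        print("tip",t,np.round(r[-1],4),"t%.1f"%sense()["t"])
    print("diffs",np.linalg.norm(r[1]-r[0]),np.linalg.norm(r[2]-r[1]),np.linalg.norm(r[2]-r[0]))
E
python3 - <<'E'
from h import *
p=pick(2);print(p)
for w in(.052,.050,.0485):
    grip(w);s=st("grip %g"%w)
    if np.max(s["finger_force"])>24: break
E
```

```text
down t3.0 [ 0.4482 -0.1467  0.1397] F [ 0.56 -0.64  0.26] w0.0855 ff 0.0
0.6934595045152272
grip 0.052 t3.5 [ 0.4476 -0.1463  0.1392] F [0.09 0.17 0.2 ] w0.0518 ff 0.0
grip 0.05 t3.7 [ 0.4475 -0.1463  0.139 ] F [ 0.62 -0.34 -0.28] w0.0498 ff 0.0
grip 0.0485 t3.9 [ 0.4474 -0.1464  0.139 ] F [-0.4  -0.31  1.23] w0.0484 ff 2.1
```

```bash
python3 - <<'E'
from h import *
for w in(.0475,.0465,.0455,.0445,.0435,.0425,.0415,.040,.038):
    grip(w);pause(.1);s=st("grip %g"%w)
    if np.max(s["finger_force"])>24: break
E
```

```text
grip 0.0475 t4.2 [ 0.4475 -0.1465  0.1392] F [-1.37 -0.72  3.89] w0.0477 ff 12.8
grip 0.0465 t4.5 [ 0.4475 -0.1466  0.1394] F [-3.69 -1.41  5.03] w0.0471 ff 28.8
```

```bash
python3 - <<'E'
from h import *
p=0.6934595045152272
move_straight([*M[2],ZG+.1],max_speed=.12);st("up")
shake(2,p);st()
E
```

```text
up t5.5 [ 0.4468 -0.1459  0.2378] F [-0.47 -0.22 -3.97] w0.0470 ff 28.7
tip 0.3 [-0.0142  0.0354  0.0186] t7.2
tip -0.3 [ 0.0452 -0.0157  0.003 ] t8.9
tip 0.3 [-0.023   0.003   0.0017] t10.5
diffs 0.07987926189810168 0.07070268919185518 0.037648524347964875
 t10.5 [ 0.4478 -0.146   0.2388] F [ 0.5  -0.32 -3.63] w0.0469 ff 29.0
```

```bash
cat >> h.py <<'E'
def mom2(p,n=30):
    pause(.2);x=np.array([-np.sin(p),np.cos(p),0]);a=[]
    for _ in range(n): pause(.02);a.append(np.dot(sense()["ft_torque"],x))
    return np.mean(a),np.std(a)/n**.5
def shake2(i,p,tips=(-.3,.3)):
    P=[*M[i],ZG+.1];r=[mom2(p)];print("0 %.4f +- %.4f"%r[0])
    for t in tips:
        move_straight(P,down(p,t),max_speed=.15);pause(.25);move_straight(P,down(p));r.append(mom2(p))
        print("tip",t,"%.4f +- %.4f"%r[-1],"t%.1f"%sense()["t"])
E
python3 - <<'E'
from h import *
shake2(2,0.6934595045152272)
E
```

```text
0 0.0274 +- 0.0055
tip -0.3 -0.0239 +- 0.0053 t13.1
tip 0.3 0.0273 +- 0.0056 t14.9
```

```bash
python3 - <<'E'
from h import *
p=0.6934595045152272
move_straight([*M[2],ZG+.19],max_speed=.15)
c=[a for a in(p,p-.4,p+.4,p+.8) if inverse_kinematics([*SEAT,ZG+.05],down(a)) is not None];print(c)
move_ptp([*SEAT,ZG+.19],down(c[0]))
move_straight([*SEAT,ZG+.06],max_speed=.12);pause(.3);st("above")
a=camera("top")["color"][110:230,190:310];b=camera("scene")["color"][120:240,160:280]
cv2.imwrite("pics/ab.png",cv2.resize(np.hstack([a,b]),(800,400),interpolation=cv2.INTER_CUBIC)[:,:,::-1])
E
```

```text
[0.6934595045152272, 0.2934595045152272, 1.093459504515227, 1.4934595045152272]
above t18.5 [0.6195 0.1594 0.1996] F [ 0.18 -0.85 -3.55] w0.0472 ff 29.1
```

View pics/ab.png

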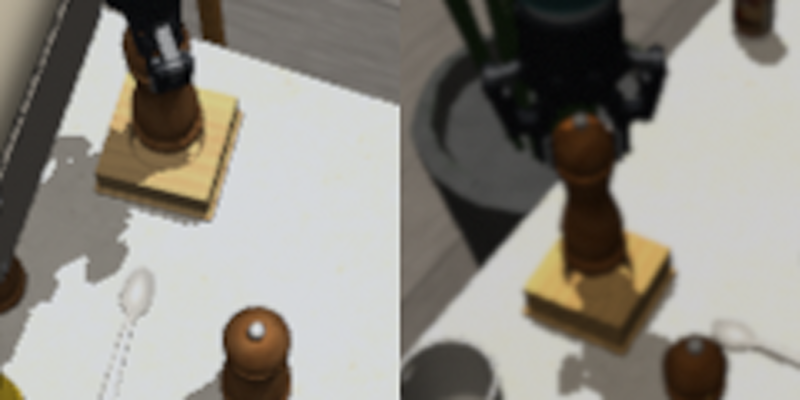

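The mill hangs upright over the seat, with its foot at about (167,135) in the left crop and (595,265) in the right. I'll lower it while watching the force.

```bash
cat >> h.py <<'E'
def fz(): 
    return np.mean([(pause(.01),sense()["force"])[1] for _ in range(6)],0)
def lower(x,y,z0,z1,f0,dz=.002,lim=5):
    z=z0
    while z>z1+1e-6:
        z=max(z-dz,z1);move_straight([x,y,z],max_speed=.03);f=fz()-f0
        if f[2]>lim or np.hypot(*f[:2])>8: break
    print("z cmd %.4f"%z,"dF",np.round(f,1));st();return z,f
E
python3 - <<'E'
from h import *
f0=fz();move_straight([*SEAT,.181],max_speed=.05);lower(*SEAT,.181,.154,f0)
E
```

```text
z cmd 0.1750 dF [-2.3 -0.   7.4]
 t20.1 [0.6196 0.1594 0.1762] F [-1.99  0.65  3.14] w0.0470 ff 29.7
```

The foot is on the chamfer and being pushed towards -x, so I'll follow that.

```bash
python3 - <<'E'
from h import *
f0=np.array([.1,-.5,-3.6]);x,y=SEAT;z=.178
for k in range(5):
    x-=.001;move_straight([x,y,.178],max_speed=.03)
    z,f=lower(x,y,.178,.154,f0)
    if z<.170: break
print(x,y)
E
```

```text
z cmd 0.1540 dF [0.3 0.5 2.6]
 t23.9 [0.6186 0.1594 0.1545] F [ 0.8  -0.2  -1.31] w0.0472 ff 29.3
0.6182 0.1593
```

```bash
python3 - <<'E'
from h import *
f0=np.array([.1,-.5,-3.6])
lower(.6182,.1593,.154,.150,f0,dz=.0007,lim=7)
grip(.056);pause(.3);st("rel")
grip(.08);move_straight([.6182,.1593,.26],max_speed=.12)
move_ptp([.40,-.35,.35],down(.69));st("away")
a=camera("top")["color"][110:260,150:350];b=camera("scene")["color"][100:250,160:360]
cv2.imwrite("pics/end.png",cv2.resize(np.hstack([a,b]),(800,300),interpolation=cv2.INTER_CUBIC)[:,:,::-1])
E
```

```text
z cmd 0.1533 dF [-0.8  0.7  8. ]
 t24.2 [0.6188 0.1594 0.1544] F [-0.65 -0.11  4.64] w0.0474 ff 29.8
rel t24.8 [0.6181 0.1593 0.1531] F [-0.95 -0.11 -0.27] w0.0564 ff 0.0
away t28.2 [ 0.4005 -0.3494  0.3498] F [ 1.4   0.04 -0.16] w0.0801 ff 0.0
```

View pics/end.png

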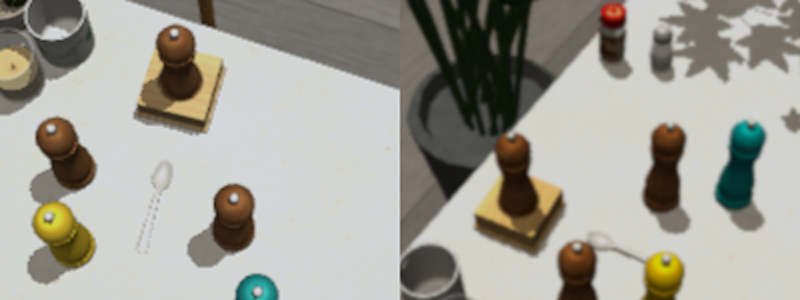

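The mill stands upright in the seat, at (178,65) in the left crop and (515,175) in the right. The floor contact height (0.154) matches fully home, and nothing else has moved.

```bash
python3 -c "
from station import *
print(finish_job())"
```

```text
the job is handed in; nothing more can be done
None
```

I seated the faulty mill, the one that stood at about (0.448, -0.146), upright and fully home in the stand and handed the job in at about 28 s; it was the first one I tested (its wrist moment shifted by about 0.051 N m each way), so I never lifted the two sound mills and none had to be put back.

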